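# Hold the hidden tensioner bolt at its mark for the nut to be tightened

## Task

The folding hex-key set has been left lying across the top of the belt-tensioner unit: lift it off and lay it flat on the bare bench, well clear of the unit and without dropping it. Then reach down into the gap behind the front bracket, grip the hidden bolt head across two opposite flats and turn it against its spring until the pointer on the front stands between the two teeth of the fork. Finish while holding it there, still gripped by the head, so that the nut in front can be tightened; do not let go, do not push on the pointer, do not shift the fork, and leave the other things where they are.

Things in the scene. Friction and masses are not known exactly. Their poses are not given: they have to be found in the camera images.
- tensioner: Tensioner unit, fixed to the bench. Origin: on the bench straight below the bolt head's centre; x from the front bracket back to the motor, away from the robot, y left, z up. Base plate 110 mm wide, 10 mm thick, x -72 to +106 mm. Gear motor behind the rear plate to x = +134 mm, not above z = 87 mm. On the bracket's front: spring can 50 mm across, setting ring, pointer, nut, out to x = -58 mm.
- bracket_top (a point): Middle of the front bracket's top edge, 90 mm above the bench. The bracket is an upright 6 mm plate, 64 mm wide (unit x -22 to -16 mm), its top 36 mm wide and flat, with 45-degree shoulders.
- rear_plate_top (a point): Middle of the rear plate's top edge, 90 mm above the bench. Upright 8 mm plate, 72 mm wide (unit x +36 to +44 mm), flat top 44 mm wide. The gap between bracket and rear plate is 52 mm, open at the top and both sides, with only the bolt head in it.
- hex_head: Steel hexagon bolt head in the gap behind the bracket: 24 mm across flats, 12 mm thick (x -6 to +6 mm). Origin: its centre, 60 mm above the bench, 16 mm behind the bracket. x: bolt axis, level, along the unit's x. y is square to one pair of flats, z runs up along them: jaws that come down along -z and close along y take those flats. At rest z leans 0.45 rad to the right (unit -y).
- neck (a point): Point on the bolt's axis between head and bracket: a 20 mm neck here, and a washer 38 mm across, 2.5 mm thick, lies against the bracket. The head turns about unit -x (its z swings left, the pointer rises), 0 to 0.75 rad from rest; the fork is 0.30 to 0.50 rad from rest. A spring turns it back when let go: 0.06 N m at rest, up to 0.11 N m at the fork.
- pointer_arm: Dark pointer on the bolt's front end, under the nut, turning rigidly with the head; origin and axes are those of the head. It points right, along its own -y, so it is level exactly when the head's flats (those square to y) stand upright; at rest it droops 0.45 rad below level.
- pointer_tip (a point): Tip of the pointer, 3.5 mm wide, 48 mm from the bolt's axis, in front of the bracket, on the right.
- fork (a point): Middle of the 12 mm gap between the two dark teeth of the fork, on the clamped setting ring; 48 mm from the bolt's axis, in the plane of the pointer's tip, on the right, 0.15 rad below to 0.05 rad above level as seen from the axis. y: along the radius towards the bolt's axis, z: across the gap, upwards, x: as the unit's x. The ring stays put.
- hex_keys: Folding hex-key set, a yellow block 22 x 90 x 24 mm (x, y, z), 0.10 to 0.20 kg; origin at the centre of its underside, long side along its y. At the start it bridges the tops of bracket and rear plate (underside 90 mm above the bench), roughly along the unit's x, right above the bolt head.
- hex_keys_mid (a point): Centre of the hex-key set (12 mm above its underside).
- bare_bench (a point): Point on the bench top at the right of the unit, in the middle of a bare stretch 150 mm (x) by 100 mm (y). It never moves.
- spanner_mid (a point): steel open-and-ring spanner, 180 x 38 x 8 mm, lying flat on the left; a bystander (this point: its centre)
- board_mid (a point): small green circuit board, 36 x 60 x 12 mm, at the right towards the back; a bystander (its centre)
- spare_bolt_mid (a point): loose M8 bolt standing on its head, 17 x 15 x 34 mm, at the right towards the back; a bystander (its centre)
- driver_mid (a point): slim screwdriver with a black handle, 166 mm long, 26 mm thick, lying at the right near the robot; a bystander (its centre)

How it is judged (in metres and radians):
On the way, in this order (a step that is already met when the one before it is completed fails the run):
1. the hex-key set is lifted off the unit (height (world z) of hex_keys_mid above 0.12 m and contact force between the fingers and hex_keys above 1 N), for 0.1 s.
2. the hex-key set lies on the bench, clear of the unit and let go (height (world z) of hex_keys_mid below 0.02 m and horizontal distance between hex_keys_mid and hex_head above 0.1 m and contact force between the fingers and hex_keys below 0.1 N and linear speed of hex_keys below 0.03 m/s), for 0.2 s.
At the end, for the whole second after the job is handed in: Through the last second the fingers grip the bolt head (over 5 N), nothing touches the pointer, its tip is within 5 mm of the middle of the fork's gap, the head is still (under 0.15 rad/s), and the hex-key set lies flat on the bench (centre below 20 mm), let go, at rest, over 100 mm from the head (all of step 2 and z of pointer_tip in the frame of fork between -0.005 and 0.005 m and contact force between the fingers and hex_head above 5 N and contact force between anything else and pointer_arm below 0.5 N and angular speed of hex_head below 0.15 rad/s); the arm keeps its last pose, push and grip.
It fails at once if the hex-key set is dropped (falls unheld faster than 0.6 m/s) (linear speed of hex_keys above 0.6 m/s and contact force between the fingers and hex_keys below 0.05 N).
It fails at once if the fork is shifted by more than 4 mm (distance of fork from where it was at the start of the episode above 0.004 m).
It fails at once if something else on the bench is shifted by more than 20 mm (distance of any of spanner_mid, board_mid, spare_bolt_mid, driver_mid from where it was at the start of the episode above 0.02 m).
It also fails if it takes over 42 s, if anything falls off the work surface, if the arm or the gripper's body presses on something with over 40 N, if the wrist force passes 120 N, or if a joint passes its speed limit or range.

## Robot

A 6-joint arm with a two-finger parallel gripper is mounted at the origin on a cart in front of the work surface, level with it; the furniture and walls round the work are solid. World frame = base frame: x ahead of the robot, y to its left, z up, the work surface at z = 0. Lengths are in mm, angles in rad, forces in N, time in s.
With the tool pointing down it reaches from about 350 to 975 mm from the base axis. Payload 7.1 kg.
Tool frame: the origin (TCP) lies midway between the tips of the shut fingers; the grasp point (between the pads) lies 19 mm behind it; z points along the fingers, y is the line along which they close (so a half turn about z gives the same grasp; the last joint's range is limited). The gripper opens to 88 mm and grips with 3 to 60 N. Pads are 20 mm wide; open, the fingers measure 115 mm over their backs; the gripper's body (75 mm by 178 mm) begins 61 mm behind the grasp point.
Start: joints at [-1.171, 0.423, 1.63, -0, 1.089, -0.019], TCP at [254.18, -570.962, 222.675] pointing down, gripper open.
Joint ranges: [-3, 3], [-0.9, 2.11], [0.09, 2.58], [-1.31, 4.45], [0.11, 2.69], [-2.54, 2.54]. Speed limits (rad/s): [2.39, 2.39, 3.01, 3.14, 3.14, 3.14].

## Interface

Orientations are given as a rotation vector (axis times angle).
In Python, from workcell import ctrl gives the robot as it stands. The module is installed in compiled form; this text tells all that it offers.
- The arm moves only by the tool servo_tool, never from a script. Its argument "increments" is a list of rows, each a list of 7 numbers: the shift along the world's x, y, z in cm, then the turn, a rotation vector about the world's x, y, z in degrees, then the opening, from -1 (shut) to 1 (fully open). A call has 1 to 20 rows; each row is the pose to reach, as a shift and turn from the pose commanded when the call began; what a row does not reach only later rows make up. A row lasts 1/12 s, in which the tool goes at most 41.7 mm and 7.16 degrees, less where a joint would pass 70% of its speed; a pose out of reach is approached as far as the arm can. A call with a gripper value outside its range is refused whole. The fingers move at their own pace and stop on an object; the grip force is fixed at half the most. Time passes only in rows, so rows that repeat a pose let the fingers close. It gives the time, the measured TCP pose, the force, the opening and the grip force at its end, in the units of the state.
- ctrl.get_obs(): the state, without advancing time (a new reading comes with each control period).
- ctrl.get_image(name): name is "scene" or "top" or "wrist"; returns a dict with "image" (400x640x3 uint8, red, green, blue), "fx", "fy", "cx", "cy" (pixels), "k1" (the pictures are not rectified: a ray, as slopes to the right and down, at radius r is drawn at 1 + k1 r^2 times it, then the intrinsics apply), "extrinsics" (4x4, takes a point from camera to world coordinates); the wrist camera has in their place "tool_from_camera" (4x4, takes a point from camera to tool coordinates, whose origin is the TCP and whose axes are the flange's). Camera axes: x right, y up, looking along -z (the intrinsics and any distortion apply to the point x, -y, -z); pixel columns grow to the right and rows downward; lengths in mm; the calibration is good to about 2 mm. A picture is of the moment at which its call begins: read the wrist's pose just before it. There is no depth.
- ctrl.close_job(): hands the job in; it is judged then, once.
The state is a dict: "t": time; "qpos": joint angles; "qvel": joint speeds; "joint_torque": joint torques, N m; "ee_pos": TCP position; "orientation": TCP orientation; "ft_force": force on the tool from outside, world axes, zero at the start; "moment": the same for the moment, N m; "width": finger opening in mm; "grasp_force": force on a finger pad.
Only numpy, scipy, OpenCV 4.12 (cv2) and the standard library are available. Lean on these libraries where they do the work, as an engineer would, in place of code of your own. Each camera call takes 0.05 s, during which the arm holds its last target. There are 200 camera calls.

## Working session

There is one attempt and no reset: what is moved stays moved. The work goes in short steps, Python scripts to look and compute and a tool call to move; the robot and the scene stay as the last step left them, time stands still between calls to the robot, and variables do not carry over. Pictures are saved under pics/ and viewed, at most 10 in all, crops included, and the job is handed in when it is done.

Besides the shell and the picture viewer there is one more tool, called after ">>>" as name(argument=value, ...) on one line, values as JSON. servo_tool: Moves the arm, as the interface text tells. Its arguments: {"type":"object","properties":{"increments":{"type":"array","items":{"type":"array","items":{"type":"number"}}}},"required":["increments"]}

```bash
mkdir -p pics
cat > h.py <<'E'
import numpy as np, cv2, pickle
from workcell import ctrl
def snap(n,f):
    o=ctrl.get_obs(); d=ctrl.get_image(n); d['obs']=o
    cv2.imwrite('pics/'+f+'.png',d['image'][:,:,::-1]); pickle.dump(d,open('pics/'+f+'.pkl','wb')); return d
def load(f): return pickle.load(open('pics/'+f+'.pkl','rb'))
def E(d):
    if 'extrinsics' in d: return np.array(d['extrinsics'])
    T=np.eye(4); T[:3,:3]=cv2.Rodrigues(np.array(d['obs']['orientation'],float))[0]; T[:3,3]=d['obs']['ee_pos']
    return T@np.array(d['tool_from_camera'])
def K(d): return np.array([[d['fx'],0,d['cx']],[0,d['fy'],d['cy']],[0,0,1.]]),np.array([d['k1'],0,0,0.])
def ray(d,uv):
    k,c=K(d); p=cv2.undistortPoints(np.array([[uv]],float),k,c)[0,0]; T=E(d)
    return T[:3,3],T[:3,:3]@np.array([p[0],-p[1],-1])
def atz(d,uv,z):
    o,r=ray(d,uv); return o+r*(z-o[2])/r[2]
def proj(d,P):
    k,c=K(d); T=E(d); q=(np.atleast_2d(P)-T[:3,3])@T[:3,:3]; q=q*[1,-1,-1]
    return cv2.projectPoints(q,np.zeros(3),np.zeros(3),k,c)[0][:,0]
E
python3 - <<'E'
from h import *
for n in('scene','top'):
    d=snap(n,n+'0'); print(n,E(d).round(2).tolist(),d['fx'],d['k1'])
o=ctrl.get_obs(); print(o['ee_pos'],o['orientation'],o['width'],o['t'])
E
```

```text
scene [[-0.64, 0.57, -0.51, 60.13], [-0.77, -0.49, 0.42, 282.3], [-0.01, 0.66, 0.75, 732.31], [0.0, 0.0, 0.0, 1.0]] 365.82812576235744 -0.05201664689420999
top [[0.0, 1.0, -0.08, 428.27], [-1.0, 0.0, -0.0, -69.03], [-0.0, 0.08, 1.0, 1083.89], [0.0, 0.0, 0.0, 1.0]] 409.16334048799854 -0.030311043652084715
[ 253.97510546 -570.51443438  221.98599076] [-3.07164264e+00 -6.52856940e-01  4.88604994e-04] 87.85097194610626 0.1
```

View pics/top0.png

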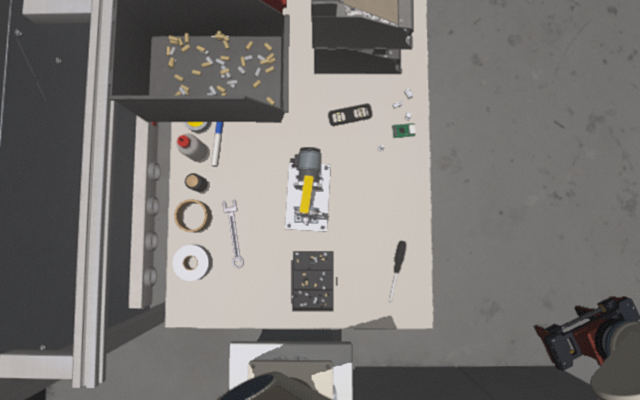

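View pics/scene0.png

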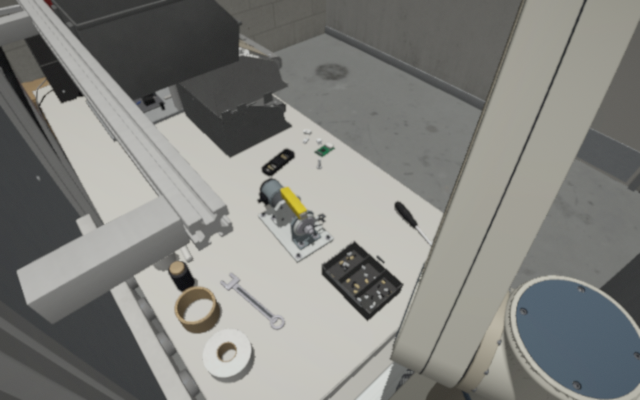

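The top view shows the unit at about (308,195) and the yellow block at (307,195). The bare bench is right of it at around (365,200), the driver at (398,265), the board at (403,130) and the bolt at (381,148).

Run:
```python
from h import *
d=load('top0'); im=d['image'][140:240,270:350,::-1]
a=cv2.resize(im,None,fx=6,fy=6,interpolation=cv2.INTER_CUBIC)
cv2.imwrite('pics/c1.png',a)
m=cv2.inRange(cv2.cvtColor(d['image'],cv2.COLOR_RGB2HSV),(20,150,100),(35,255,255)); m[:, :280]=0;m[:,330:]=0;m[:150]=0
c=max(cv2.findContours(m,0,2)[0],key=cv2.contourArea); r=cv2.minAreaRect(c); print(r)
b=cv2.boxPoints(r); print([atz(d,p,114).round(1) for p in b], atz(d,r[0],114))
for p in [(365,200),(381,148),(403,130),(398,265),(285,228),(328,228),(336,281)]: print(p,atz(d,p,0).round())
```

```text
((306.10699462890625, 193.94760131835938), (8.656723022460938, 36.87367630004883), 7.594643592834473)
[array([485.5, -27.2, 114. ]), array([573.2, -38.2, 114. ]), array([570.5, -58.7, 114. ]), array([482.9, -47.6, 114. ])] [527.86896112 -42.91949591 114.        ]
(365, 200) [ 524. -197.    0.]
(381, 148) [ 665. -240.    0.]
(403, 130) [ 715. -300.    0.]
(398, 265) [ 353. -283.    0.]
(285, 228) [449.  15.   0.]
(328, 228) [449. -98.   0.]
(336, 281) [ 311. -120.    0.]
```

View pics/c1.png

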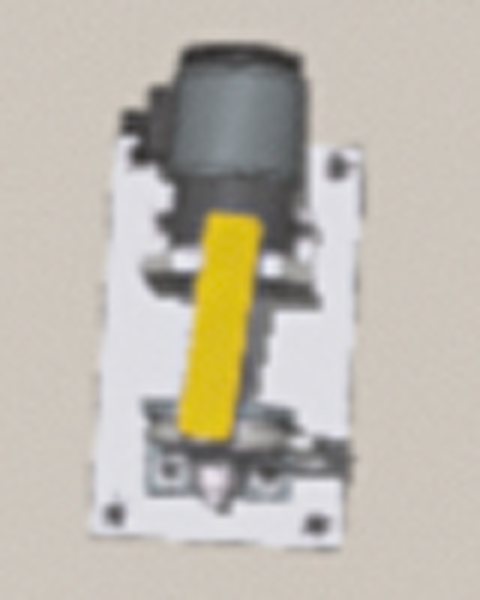

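The crop shows the plate corners at (118,138), (362,148), (90,535) and (338,548). The bracket is at about y=415, the rear plate at about y=285, and the pointer and fork on the right at (330,460).

Run:
```python
from h import *
d=load('top0')
P=[atz(d,(270+(x+.5)/6-.5,140+(y+.5)/6-.5),10)[:2] for x,y in [(118,138),(362,148),(90,535),(338,548)]]
P=np.array(P);print(P.round(1))
L=np.array([[106,55],[106,-55],[-72,55],[-72,-55.]])
a=L-L.mean(0);b=P-P.mean(0)
th=np.arctan2((a[:,0]*b[:,1]-a[:,1]*b[:,0]).sum(),(a*b).sum())
R=np.array([[np.cos(th),-np.sin(th)],[np.sin(th),np.cos(th)]])
t=P.mean(0)-R@L.mean(0);print('yaw',np.degrees(th),'head',t, (P-(L@R.T+t)).round(1).tolist())
s=load('scene0'); print(proj(s,[[528,-43,114]]),proj(s,np.c_[L@R.T+t,[10]*4]).round())
o=ctrl.get_obs();print(cv2.Rodrigues(o['orientation'])[0].round(3).tolist())
```

```text
[[ 622.1    5.2]
 [ 618.1 -102.8]
 [ 446.6   15.7]
 [ 441.5  -92.7]]
yaw -3.078632234581384 head [515.09059123 -42.71997893] [[-1.8, -1.3], [0.1, 0.6], [0.5, -0.4], [1.3, 1.1]]
[[293.21708049 198.53406266]] [[257. 214.]
 [292. 195.]
 [297. 261.]
 [334. 237.]]
[[0.914, 0.407, -0.001], [0.407, -0.914, 0.001], [-0.0, -0.001, -1.0]]
```

>>> servo_tool(increments=[[27.3, 52.8, 0, 0, 0, -31, 1], [27.3, 52.8, 0, 0, 0, -31, 1], [27.3, 52.8, 0, 0, 0, -31, 1], [27.3, 52.8, 0, 0, 0, -31, 1], [27.3, 52.8, 0, 0, 0, -31, 1], [27.3, 52.8, 0, 0, 0, -31, 1], [27.3, 52.8, 0, 0, 0, -31, 1], [27.3, 52.8, 0, 0, 0, -31, 1], [27.3, 52.8, 0, 0, 0, -31, 1], [27.3, 52.8, 0, 0, 0, -31, 1], [27.3, 52.8, 0, 0, 0, -31, 1], [27.3, 52.8, 0, 0, 0, -31, 1], [27.3, 52.8, 0, 0, 0, -31, 1], [27.3, 52.8, 0, 0, 0, -31, 1], [27.3, 52.8, 0, 0, 0, -31, 1], [27.3, 52.8, 0, 0, 0, -31, 1], [27.3, 52.8, 0, 0, 0, -31, 1], [27.3, 52.8, 0, 0, 0, -31, 1]])

```text
t: 1.6
ee_pos: [526.4, -43.9, 222.3]
orientation: [3.135, -0.193, -0.002]
ft_force: [-0.5, -0.6, 0.0]
width: 87.5
grasp_force: 0.0
```

Run:
```python
from h import *
d=snap('wrist','w1'); o=d['obs'];print(o['ee_pos'],o['qpos'],E(d).round(2).tolist()); print(cv2.Rodrigues(o['orientation'])[0].round(3).tolist())
```

```text
[526.3885867  -43.85358537 222.33812647] [-1.05431663e-01  2.82503634e-01  1.84279451e+00 -4.35853661e-04
  1.01735474e+00  1.58823732e+00] [[-0.12, 0.96, 0.26, 596.35], [-0.99, -0.12, -0.03, -51.76], [-0.0, -0.26, 0.97, 384.02], [0.0, 0.0, 0.0, 1.0]]
[[0.992, -0.122, -0.001], [-0.122, -0.992, -0.0], [-0.001, 0.0, -1.0]]
```

View pics/w1.png

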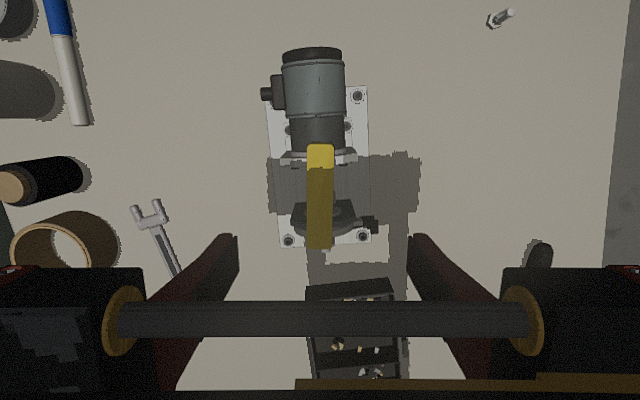

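The wrist view shows the block's top running from about (320,145) to (320,248). The plate corners are at (268,88), (368,87), (281,247) and (371,243), and the block is centred between the fingers.

Run:
```python
from h import *
d=load('w1')
m=cv2.inRange(cv2.cvtColor(d['image'],cv2.COLOR_RGB2HSV),(20,140,60),(35,255,255)); m[:, :290]=0;m[:,350:]=0;m[255:]=0;m[:130]=0
c=max(cv2.findContours(m,0,2)[0],key=cv2.contourArea); r=cv2.minAreaRect(c); print(r,cv2.boundingRect(c))
for p in [(307,248),(333,248),(307,146),(334,146),(320,248)]: print(p,atz(d,p,114).round(1))
for z,p in [(10,(268,88)),(10,(368,87)),(10,(281,247)),(10,(371,243))]: print(atz(d,p,z).round(1))
th=np.radians(-3.08);R=np.array([[np.cos(th),-np.sin(th)],[np.sin(th),np.cos(th)]])
L=np.array([[106,55],[106,-55],[-72,55],[-72,-55.]])
print(proj(d,np.c_[L@R.T+[515.1,-42.7],[10]*4]).round())
```

```text
((320.0, 195.5), (105.0, 26.0), 90.0) (307, 143, 27, 106)
(307, 248) [486.4 -24.7 114. ]
(333, 248) [483.6 -47.  114. ]
(307, 146) [572.9 -36.4 114. ]
(334, 146) [570.3 -57.8 114. ]
(320, 248) [485.  -35.9 114. ]
[628.8   2.1  10. ]
[ 616.9 -102.7   10. ]
[449.2  16.4  10. ]
[441.1 -90.9  10. ]
[[265.  93.]
 [369.  86.]
 [282. 249.]
 [373. 243.]]
```

>>> servo_tool(increments=[[0.1, 0.2, -4, 0, 0, 0, 1], [0.1, 0.2, -8, 0, 0, 0, 1], [0.1, 0.2, -10.5, 0, 0, 0, 1], [0.1, 0.2, -12, 0, 0, 0, 1], [0.1, 0.2, -12.8, 0, 0, 0, 1], [0.1, 0.2, -12.8, 0, 0, 0, 1], [0.1, 0.2, -12.8, 0, 0, 0, -1], [0.1, 0.2, -12.8, 0, 0, 0, -1], [0.1, 0.2, -12.8, 0, 0, 0, -1], [0.1, 0.2, -12.8, 0, 0, 0, -1], [0.1, 0.2, -12.8, 0, 0, 0, -1], [0.1, 0.2, -12.8, 0, 0, 0, -1], [0.1, 0.2, -12.8, 0, 0, 0, -1], [0.1, 0.2, -12.8, 0, 0, 0, -1], [0.1, 0.2, -12.8, 0, 0, 0, -1], [0.1, 0.2, -12.8, 0, 0, 0, -1]])

```text
t: 2.98
ee_pos: [528.1, -40.9, 94.6]
orientation: [-3.136, 0.192, 0.0]
ft_force: [0.4, -0.6, -0.6]
width: 24.8
grasp_force: 0.0
```

>>> servo_tool(increments=[[0, 0, 0, 0, 0, 0, -1], [0, 0, 0, 0, 0, 0, -1], [0, 0, 0, 0, 0, 0, -1], [0, 0, 0, 0, 0, 0, -1], [0, 0, 0.5, 0, 0, 0, -1], [0, 0, 1.5, 0, 0, 0, -1], [0, 0, 3, 0, 0, 0, -1], [0, 0, 5, 0, 0, 0, -1], [0, 0, 6, 0, 0, 0, -1], [0, 0, 6, 0, 0, 0, -1], [0, 0, 6, 0, 0, 0, -1]])

```text
t: 3.9
ee_pos: [528.5, -41.0, 155.3]
orientation: [3.136, -0.192, 0.003]
ft_force: [-0.3, 0.3, -2.3]
width: 21.9
grasp_force: 30.0
```

>>> servo_tool(increments=[[0, -3, 0, 0, 0, 0, -1], [0, -6.5, 0, 0, 0, 0, -1], [0, -10, 0, 0, 0, 0, -1], [0, -13.5, 0, 0, 0, 0, -1], [0, -16, -1, 0, 0, 0, -1], [0, -16.5, -4, 0, 0, 0, -1], [0, -16.5, -7, 0, 0, 0, -1], [0, -16.5, -10, 0, 0, 0, -1], [0, -16.5, -12, 0, 0, 0, -1], [0, -16.5, -13.5, 0, 0, 0, -1], [0, -16.5, -14.3, 0, 0, 0, -1], [0, -16.5, -14.8, 0, 0, 0, -1], [0, -16.5, -14.8, 0, 0, 0, -1]])

```text
t: 4.98
ee_pos: [527.6, -205.7, 5.7]
orientation: [-3.135, 0.192, 0.003]
ft_force: [-0.3, 0.4, -2.4]
width: 21.7
grasp_force: 30.0
```

Run:
```python
from h import *
d=snap('wrist','w2'); snap('scene','s2')
a=np.vstack([d['image'],load('s2')['image']])[:,:,::-1]
cv2.imwrite('pics/s2w.png',cv2.resize(a,None,fx=.75,fy=.75,interpolation=cv2.INTER_AREA))
```

```text
(no output)
```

View pics/s2w.png

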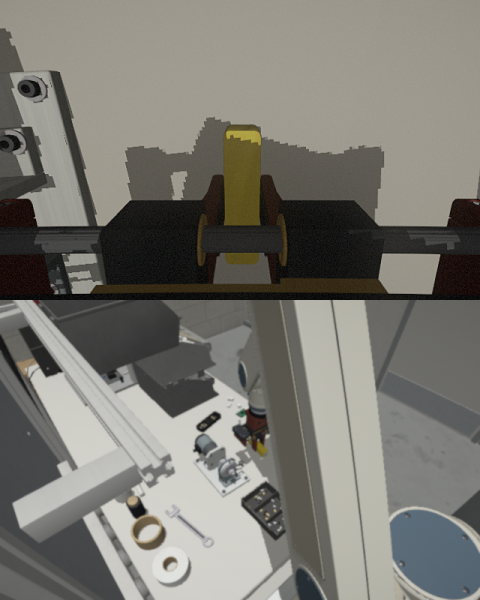

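The block is held level just above the bench, right of the unit. I'll lower the last millimetre and release.

>>> servo_tool(increments=[[0, 0, -0.05, 0, 0, 0, -1], [0, 0, -0.1, 0, 0, 0, -1], [0, 0, -0.15, 0, 0, 0, -1], [0, 0, -0.15, 0, 0, 0, -1]])

```text
t: 5.42
ee_pos: [528.4, -206.0, 5.6]
orientation: [3.135, -0.192, 0.001]
ft_force: [-0.7, 0.6, -1.0]
width: 21.7
grasp_force: 30.0
```

>>> servo_tool(increments=[[0, 0, -0.05, 0, 0, 0, -1], [0, 0, -0.1, 0, 0, 0, -1], [0, 0, -0.1, 0, 0, 0, -1], [0, 0, -0.1, 0, 0, 0, -0.4], [0, 0, -0.1, 0, 0, 0, 0], [0, 0, -0.1, 0, 0, 0, 0.2], [0, 0, -0.1, 0, 0, 0, 0.3], [0, 0, -0.1, 0, 0, 0, 0.3], [0, 0, -0.1, 0, 0, 0, 0.3], [0, 0, -0.1, 0, 0, 0, 0.3], [0, 0, 1, 0, 0, 0, 0.3], [0, 0, 4, 0, 0, 0, 0.3], [0, 0, 8, 0, 0, 0, 0.3], [0, 0, 12, 0, 0, 0, 0.3], [0, 0, 16, 0, 0, 0, 0.3], [0, 0, 20, 0, 0, 0, 0.3], [0, 0, 20, 0, 0, 0, 0.3], [0, 0, 20, 0, 0, 0, 0.3]])

```text
t: 6.92
ee_pos: [529.7, -206.5, 208.7]
orientation: [3.134, -0.192, 0.01]
ft_force: [0.5, -0.8, -0.8]
width: 57.0
grasp_force: 0.0
```

```bash
cat >> h.py <<'E'
from scipy.spatial.transform import Rotation as Ro
def target(head,yaw,a,back,dx):
    """tool pose: a = lean from upright to the right; grasp point `back` mm behind head centre, dx along unit x"""
    R=Ro.from_euler('z',yaw,degrees=True)*Ro.from_rotvec([a,0,0])*Ro.from_rotvec([np.pi,0,0])
    M=R.as_matrix(); p=np.array([*head,60.])+M[:,0]*dx+M[:,2]*(19-back)
    return R,p
def inc(R,p):
    o=ctrl.get_obs(); r=(R*Ro.from_rotvec(o['orientation']).inv()).as_rotvec(degrees=True)
    print('shift cm',((p-o['ee_pos'])/10).round(2),'turn',r.round(1),'to',p.round(1))
E
python3 - <<'E'
from h import *
snap('top','t3')
inc(*target([515.1,-42.7],-3.08,.45,120,4))
E
```

```text
shift cm [-1.16 11.93 -5.56] turn [25.7 -2.1  3.9] to [516.7 -86.8 150.9]
```

>>> servo_tool(increments=[[0, 2, 1, 5, 0, 1, 0.3], [0, 4, 1, 11, 0, 2, 0.3], [-0.5, 7, 0, 16, -1, 3, 0.3], [-1, 10, -2, 21, -2, 4, 0.3], [-1.2, 12, -4, 25.7, -2.1, 3.9, 0.3], [-1.2, 12, -5.5, 25.7, -2.1, 3.9, 0.3], [-1.2, 12, -5.5, 25.7, -2.1, 3.9, 0.3], [-1.2, 12, -5.5, 25.7, -2.1, 3.9, 0.3], [-1.2, 12, -5.5, 25.7, -2.1, 3.9, 0.3]])

```text
t: 7.72
ee_pos: [516.3, -86.1, 150.2]
orientation: [-2.691, 0.071, -0.012]
ft_force: [-0.1, -0.3, -0.3]
width: 56.6
grasp_force: 0.0
```

Run:
```python
from h import *
d=snap('wrist','w4');o=d['obs'];print(o['ee_pos'],o['qpos'].round(2))
inc(*target([515.1,-42.7],-3.08,.45,120,4))
t=load('t3')
a=cv2.resize(t['image'][145:240,275:345],None,fx=6,fy=6,interpolation=cv2.INTER_CUBIC)[:,:,::-1]
cv2.imwrite('pics/t3c.png',a)
# expected points: bracket top corners, rear top corners
th=np.radians(-3.08);R=np.array([[np.cos(th),-np.sin(th)],[np.sin(th),np.cos(th)]])
L=np.array([[-22,18],[-22,-18],[-16,18],[-16,-18],[36,22],[36,-22],[44,22],[44,-22.]])
W=np.c_[L@R.T+[515.1,-42.7],[90]*8]
print('wrist',proj(d,W).round().tolist()); print('top',((proj(t,W)-[275,145]+.5)*6-.5).round().tolist())
print('head',proj(d,[[515.1,-42.7,60]]).round())
```

```text
[516.3068405  -86.09420973 150.19884184] [-0.43  0.47  1.85  0.48  1.06  0.9 ]
shift cm [ 0.01 -0.05  0.02] turn [ 0.  -0.1 -0.1] to [516.7 -86.8 150.9]
wrist [[286.0, 242.0], [328.0, 250.0], [285.0, 235.0], [328.0, 242.0], [279.0, 167.0], [334.0, 171.0], [278.0, 156.0], [334.0, 160.0]]
top [[142.0, 385.0], [231.0, 390.0], [143.0, 370.0], [232.0, 375.0], [141.0, 243.0], [249.0, 249.0], [143.0, 223.0], [250.0, 229.0]]
head [[323. 208.]]
```

View pics/w4.png

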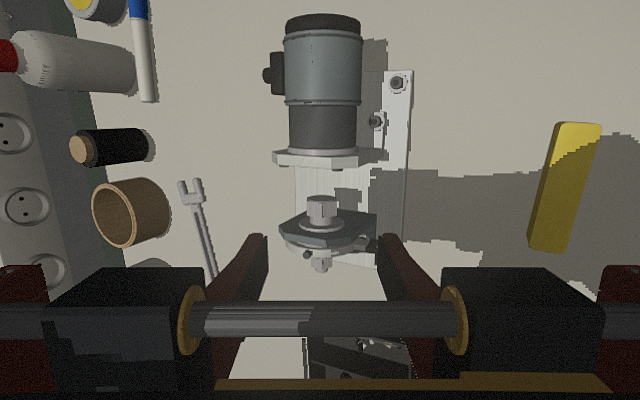

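View pics/t3c.png

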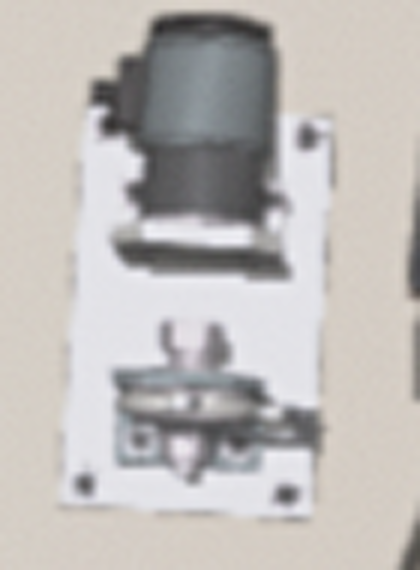

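The head is at about (322,207), against a predicted (323,208). The block is flat on the bench on the right. An enlargement of the head comes next.

Run:
```python
from h import *
d=load('w4')
a=cv2.resize(d['image'][180:280,265:385],None,fx=6,fy=6,interpolation=cv2.INTER_CUBIC)[:,:,::-1]
cv2.imwrite('pics/w4c.png',a)
th=np.radians(-3.08)
R,p=target([515.1,-42.7],-3.08,.45,0,0);M=R.as_matrix();c=np.array([515.1,-42.7,60])
# head's top face corners (front x=-6/back +6) at z=+12/cos30... corners on y flats at z=+-6.9, apex z=13.86
pts=[c+M@[x,y,-z] for x in(-6,6) for y,z in((12,6.93),(0,13.86),(-12,6.93),(12,0),(-12,0))]
print(((proj(d,pts)-[265,180]+.5)*6-.5).round().tolist())
```

```text
[[444.0, 227.0], [354.0, 243.0], [263.0, 227.0], [442.0, 211.0], [265.0, 211.0], [445.0, 139.0], [354.0, 153.0], [262.0, 139.0], [443.0, 126.0], [264.0, 126.0]]
```

View pics/w4c.png

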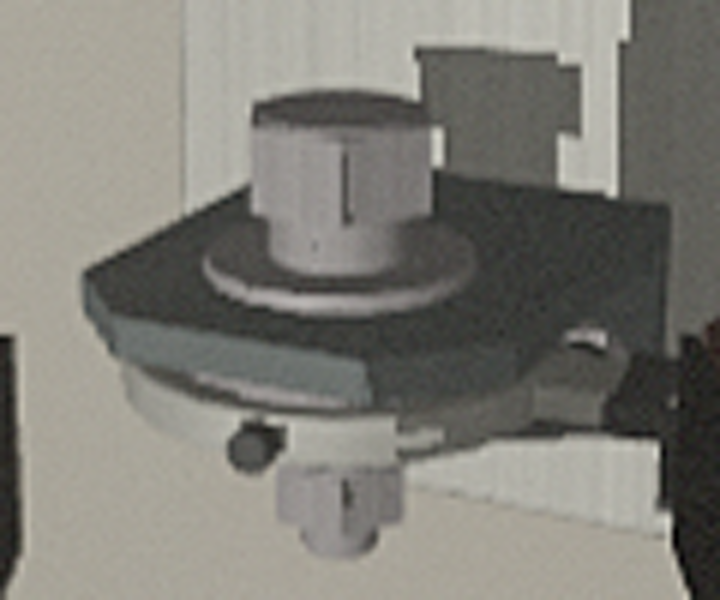

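The head's edges are at 252 and 435, so its centre is at 343 and it sits about 1.5 mm further left than predicted. Its faces lie about 2–3 mm further back, so I'm using (517.3, -41.5).

Run:
```python
from h import *
inc(*target([517.3,-41.5],-3.08,.45,40,4))
inc(*target([517.3,-41.5],-3.08,.45,0,4))
```

```text
shift cm [ 0.41  3.54 -7.18] turn [ 0.  -0.1 -0.1] to [520.8 -50.8  78.9]
shift cm [  0.51   5.28 -10.78] turn [ 0.  -0.1 -0.1] to [521.7 -33.5  42.9]
```

>>> servo_tool(increments=[[0.3, 0.9, -1.5, 0, 0, 0, 0.3], [0.35, 2, -4, 0, 0, 0, 0.3], [0.4, 3, -6, 0, 0, 0, 0.3], [0.4, 3.5, -7.2, 0, 0, 0, 0.3], [0.45, 4, -8.2, 0, 0, 0, 0.3], [0.5, 4.5, -9.2, 0, 0, 0, 0.3], [0.5, 5, -10.2, 0, 0, 0, 0.3], [0.5, 5.3, -10.8, 0, 0, 0, 0.3], [0.5, 5.3, -10.8, 0, 0, 0, 0.3]])

```text
t: 8.52
ee_pos: [520.7, -32.4, 41.3]
orientation: [-2.69, 0.071, -0.011]
ft_force: [-0.2, -0.1, 0.1]
width: 57.0
grasp_force: 0.0
```

Run:
```python
from h import *
d=snap('wrist','w5');inc(*target([517.3,-41.5],-3.08,.45,0,4))
a=cv2.resize(d['image'][150:300,200:440],None,fx=3.3,fy=3.3,interpolation=cv2.INTER_CUBIC)[:,:,::-1]
cv2.imwrite('pics/w5c.png',a)
```

```text
shift cm [ 0.08 -0.08  0.11] turn [-0.  -0.2 -0.1] to [521.7 -33.5  42.9]
```

View pics/w5c.png

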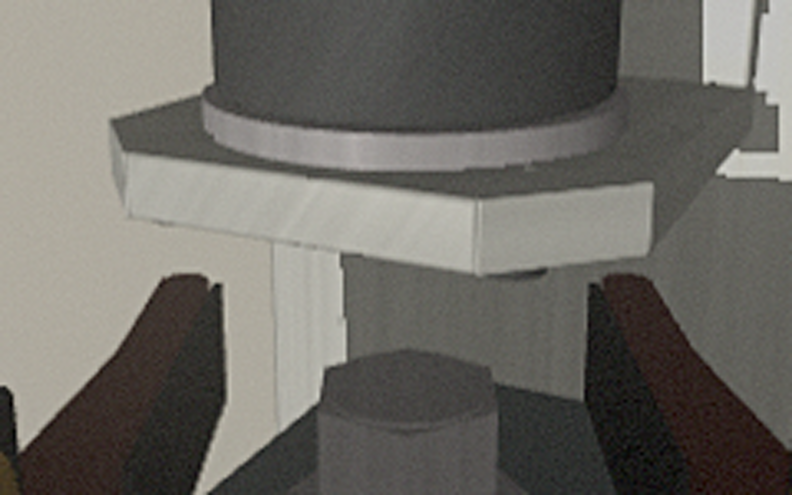

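The head (320–497) is centred between the pads (223–587) and aligned with them, so I close.

>>> servo_tool(increments=[[0, 0, 0, 0, 0, 0, -1], [0, 0, 0, 0, 0, 0, -1], [0, 0, 0, 0, 0, 0, -1], [0, 0, 0, 0, 0, 0, -1], [0, 0, 0, 0, 0, 0, -1], [0, 0, 0, 0, 0, 0, -1], [0, 0, 0, 0, 0, 0, -1], [0, 0, 0, 0, 0, 0, -1]])

```text
t: 9.23
ee_pos: [521.4, -33.2, 42.4]
orientation: [-2.691, 0.071, -0.013]
ft_force: [-1.2, -2.5, 3.4]
width: 23.3
grasp_force: 30.0
```

Run:
```python
from h import *
o=ctrl.get_obs(); print(o['ft_force'],o['moment'],o['width'],o['grasp_force'],o['ee_pos'])
# relative shifts for turning the tool about the head axis (through the grasp point), from the tool's lean
import sys
c0=np.array(target([517.3,-41.5],-3.08,.45,0,4)[1])
for a in (.1,.2,.3,.4,.5):
    R,p=target([517.3,-41.5],-3.08,.45-a,0,4); R0=target([517.3,-41.5],-3.08,.45,0,4)[0]
    print(a,((p-c0)/10).round(2),(R*R0.inv()).as_rotvec(degrees=True).round(1))
```

```text
[-1.22898718 -2.53314687  3.35641414] [-0.26461016  0.16332591  0.04410916] 23.278972413320798 30.000291623873636 [521.37030979 -33.20020217  42.38650674]
0.1 [-0.01 -0.17 -0.07] [-5.7  0.3 -0. ]
0.2 [-0.02 -0.36 -0.13] [-11.4   0.6  -0. ]
0.3 [-0.03 -0.54 -0.17] [-17.2   0.9  -0. ]
0.4 [-0.04 -0.73 -0.19] [-22.9   1.2  -0. ]
0.5 [-0.05 -0.92 -0.19] [-28.6   1.5  -0. ]
```

>>> servo_tool(increments=[[0, -0.09, -0.03, -2.9, 0.15, 0, -1], [-0.01, -0.17, -0.07, -5.7, 0.3, 0, -1], [-0.01, -0.26, -0.1, -8.6, 0.45, 0, -1], [-0.02, -0.36, -0.13, -11.4, 0.6, 0, -1], [-0.02, -0.45, -0.15, -14.3, 0.75, 0, -1], [-0.03, -0.54, -0.17, -17.2, 0.9, 0, -1], [-0.03, -0.63, -0.18, -20, 1.05, 0, -1], [-0.03, -0.63, -0.18, -20, 1.05, 0, -1], [-0.03, -0.63, -0.18, -20, 1.05, 0, -1]])

```text
t: 9.98
ee_pos: [521.0, -39.7, 40.5]
orientation: [-3.042, 0.078, -0.001]
ft_force: [-0.7, -6.9, 1.3]
width: 23.8
grasp_force: 30.0
```

Run:
```python
from h import *
o=ctrl.get_obs(); print(o['moment'],o['width'],o['grasp_force'])
z=-Ro.from_rotvec(o['orientation']).as_matrix()[:,2]; print('lean right',-np.arctan2(z[1],z[2]))
ims=[]
d=snap('scene','s6'); snap('wrist','w6')
th=np.radians(-3.08);U=np.array([[np.cos(th),-np.sin(th)],[np.sin(th),np.cos(th)]])
def W(x,y,z): return [*(U@[x,y]+[517.3,-41.5]),z]
print(proj(d,[W(-40,-48,60),W(-40,-48,70),W(-40,0,60)]).round())
c=proj(d,[W(-40,-35,58)])[0].astype(int); a=d['image'][c[1]-25:c[1]+25,c[0]-30:c[0]+30]
w=load('w6')['image']
A=cv2.resize(a,(720,600),interpolation=cv2.INTER_CUBIC)
cv2.imwrite('pics/s6c.png',A[:,:,::-1]); print(c, proj(load('w6'),[W(-40,-48,60)]))
```

```text
[-0.94354219  0.21681177 -0.04013365] 23.811333753588283 30.003305298741907
lean right 0.09868452410344257
[[323. 217.]
 [323. 215.]
 [307. 227.]]
[318 220] [[423.30256839 358.79138911]]
```

View pics/s6c.png

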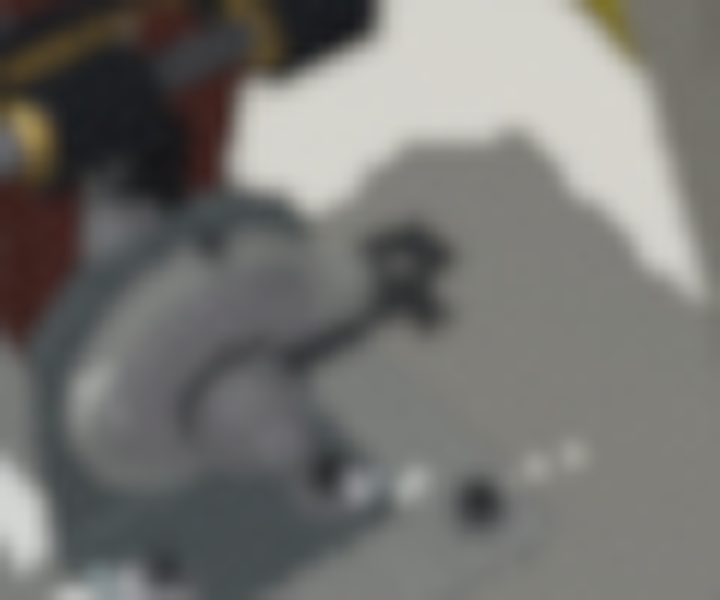

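The crop shows the pointer running from (230,380) to about (395,300) and the fork teeth at about (408,240) and (425,312). The pointer appears to be a few mm low in the gap. I've used all my picture views, so I continue with numbers.

```bash
cat >> h.py <<'E'
def W(x,y,z,head=(517.3,-41.5)):
    th=np.radians(-3.08);U=np.array([[np.cos(th),-np.sin(th)],[np.sin(th),np.cos(th)]]); return [*(U@[x,y]+head),z]
def arc(d,r,angs,x=-40): return proj(d,[W(x,-r*np.cos(a),60+r*np.sin(a)) for a in angs])
def prof(f,r,angs,x=-40,off=(0,0)):
    d=load(f);g=cv2.cvtColor(d['image'],cv2.COLOR_RGB2GRAY).astype(np.float32); p=(arc(d,r,angs,x)+off).astype(np.float32)
    return cv2.remap(g,p[:,0],p[:,1],cv2.INTER_CUBIC)
E
python3 - <<'E'
from h import *
for f in('s2','s6'):
    g=cv2.cvtColor(load(f)['image'],cv2.COLOR_RGB2GRAY); print(f); print('     ',*range(306,330))
    for r in range(208,232): print(r,' '.join('%3d'%v for v in g[r,306:330]))
d=load('s6'); print(arc(d,48,[-.45,-.3,-.15,0,.15]).round(1).tolist())
E
```

```text
s2
      306 307 308 309 310 311 312 313 314 315 316 317 318 319 320 321 322 323 324 325 326 327 328 329
208 206 204 204 206 206 206 206 206 203 191 178 157 134 123 122 122 121 122 121 122 121 122 126 147
209 200 192 191 196 200 201 204 205 206 203 199 185 159 134 123 121 121 122 122 121 121 121 122 134
210 182 168 161 167 174 182 194 203 206 206 205 200 185 154 129 122 121 121 121 121 122 122 121 124
211 155 140 122 119 127 143 170 193 203 206 206 205 198 170 138 123 121 121 121 121 121 121 121 122
212 130 114  98  87  90 103 135 172 196 205 206 206 202 184 153 127 118 118 120 121 122 121 121 121
213 111 109 111 110 106 101 112 153 190 204 206 204 199 184 157 125 110 111 116 120 121 122 122 120
214 115 143 157 154 147 136 129 152 189 204 204 195 178 157 134 112 100 101 109 115 120 121 122 122
215 121 161 174 168 159 149 140 154 186 202 202 184 151 117 106 102  98  97 100 108 116 120 121 122
216 122 147 158 153 144 135 128 141 173 195 199 184 149 113 117 125 108  97 101 104 114 121 122 122
217 128 132 142 142 135 124 115 119 150 182 194 179 144 108 117 123 104 102 121 125 122 123 126
[... 3290 characters left out ...]
128 126 127 127 127
226  91 101 104 100  95  86  80  86 106 118 121 123 122 122 123 122 124 125 126 127 128 127 127 127
227 105 110 111 107 101  94  92  94 110 120 123 123 123 122 123 123 123 124 125 126 126 127 127 127
228 108 112 111 108 103  99  95  96 106 115 121 123 123 123 123 122 123 123 123 125 126 128 128 127
229 107 110 109 106 104 100  95  92  95 104 115 122 123 123 123 122 124 124 123 123 124 127 127 127
230 102 105 106 106 106 105  99  90  85  90 105 118 123 124 124 124 124 124 124 123 123 125 126 127
231  99 100 101 106 109 107 102  90  80  81  91 107 118 123 124 124 123 124 124 124 123 123 123 125
[[321.1, 223.9], [322.0, 221.6], [322.6, 219.5], [322.8, 217.5], [322.6, 215.6]]
```

>>> servo_tool(increments=[[0, -0.06, 0, -2, 0.1, 0, -1], [0, -0.12, -0.01, -4, 0.2, 0, -1], [-0.01, -0.19, -0.01, -5.7, 0.3, 0, -1], [-0.01, -0.19, -0.01, -5.7, 0.3, 0, -1], [-0.01, -0.19, -0.01, -5.7, 0.3, 0, -1], [-0.01, -0.19, -0.01, -5.7, 0.3, 0, -1]])

```text
t: 10.58
ee_pos: [520.9, -41.7, 40.4]
orientation: [-3.14, 0.083, 0.003]
ft_force: [0.3, -5.2, 3.1]
width: 23.8
grasp_force: 30.0
```

```bash
cat > q.py <<'E'
from h import *
import sys
f=sys.argv[1]; d=snap('scene',f); o=d['obs']
z=-Ro.from_rotvec(o['orientation']).as_matrix()[:,2]; print('lean right',-np.arctan2(z[1],z[2]),o['moment'],o['width'],o['grasp_force'])
g=cv2.cvtColor(d['image'],cv2.COLOR_RGB2GRAY); print('     ',*range(310,328))
for r in range(211,227): print(r,' '.join('%3d'%v for v in g[r,310:328]))
E
python3 q.py s7
```

```text
lean right 0.0002771308788044599 [-0.68798927  0.07700232  0.01713638] 23.774081268555474 30.001231664791703
      310 311 312 313 314 315 316 317 318 319 320 321 322 323 324 325 326 327
211 117 130 152 151 139 136 133 128 126 126 126 125 125 126 130 145 174 197
212  80  86 103 115 122 127 127 127 125 123 122 121 118 121 124 130 145 174
213  82  80  83 100 116 126 126 124 121 115 108 100  96 103 116 124 129 146
214  96  93  91 101 117 125 124 117 106  91  80  70  66  77  96 114 124 130
215 109 105 102 106 118 124 123 109  87  69  63  59  55  58  73  97 117 125
216 109 106 106 109 117 122 122 111  91  71  73  75  64  54  62  85 113 125
217 100  99 101 107 113 119 122 118 101  77  74  73  64  59  77  99 118 125
218  98  97  96 102 110 116 119 116 100  76  62  59  55  65  93 115 123 126
219  98  98  98 101 107 110 112 107  92  70  56  52  53  66  94 115 123 126
220  99  98  99 100 104 104 100  91  81  72  74  67  56  57  79 103 119 126
221  97  97  96  96  92  86  79  75  82  97 103  95  75  65  79 100 118 126
222  93  93  87  80  74  66  66  80  99 115 121 116 101  90 100 113 122 127
223  80  80  73  63  63  71  83 100 114 123 124 124 118 113 118 124 126 127
224  75  71  63  63  77  96 107 115 122 122 124 125 126 125 126 127 127 127
225  96  94  85  84  99 112 119 121 123 123 123 124 125 127 127 127 128 127
226 133 134 119 105 111 120 122 122 123 123 123 123 123 125 127 127 126 126
```

>>> servo_tool(increments=[[0, 0.1, 0.01, 3, -0.15, 0, -1], [0.01, 0.19, 0.02, 5.7, -0.3, 0, -1], [0.01, 0.29, 0.03, 8.6, -0.45, 0, -1], [0.02, 0.38, 0.05, 11.4, -0.6, 0, -1], [0.02, 0.47, 0.07, 14.3, -0.75, 0, -1], [0.03, 0.56, 0.09, 17.2, -0.9, 0, -1], [0.03, 0.56, 0.09, 17.2, -0.9, 0, -1], [0.03, 0.56, 0.09, 17.2, -0.9, 0, -1], [0.03, 0.56, 0.09, 17.2, -0.9, 0, -1]])

```text
t: 11.38
ee_pos: [521.2, -35.9, 41.3]
orientation: [-2.841, 0.076, -0.008]
ft_force: [-1.3, -4.4, 3.2]
width: 23.9
grasp_force: 30.0
```

```bash
python3 q.py s8
```

```text
lean right 0.2997942848973775 [-0.3855352   0.2119716   0.08189549] 23.906716414436755 30.000588095281273
      310 311 312 313 314 315 316 317 318 319 320 321 322 323 324 325 326 327
211  83  87 101 117 124 126 126 126 127 126 125 126 125 125 127 125 126 127
212  76  76  87 107 121 126 127 126 125 125 123 120 118 119 124 125 126 126
213  81  78  81  98 117 125 126 124 121 114 108 101  96 105 116 124 126 126
214 107 100  94 101 117 125 124 117 105  90  79  71  65  77  97 114 123 126
215 136 126 113 108 118 124 122 108  87  68  62  60  56  58  72  97 117 125
216 141 132 119 111 116 122 122 111  91  70  71  75  64  55  62  85 112 123
217 139 129 115 109 113 120 121 116 101  77  74  76  67  63  78 101 118 124
218 131 122 112 108 110 115 118 116 100  76  62  59  60  73  96 114 123 126
219 109 106 105 105 110 112 113 111  96  74  61  53  54  70  95 114 124 126
220  99  99 100 103 107 109 111 109  95  84  78  65  54  59  79 103 120 125
221  98  97  99 102 106 110 112 109 100  96  89  72  58  59  79 100 117 126
222  96  97  98 100 104 108 106 103  96  91  82  75  74  81  99 113 121 126
223  91  92  96  94  96  98  92  87  82  81  84  96 105 109 117 124 126 127
224 101  92  92  88  83  80  78  81  88  97 106 116 121 123 125 126 127 127
225 131 109  91  80  77  78  85  98 107 116 119 122 126 126 127 128 127 127
226 163 138 109  90  94 102 108 114 119 121 122 123 124 124 127 127 126 128
```

>>> servo_tool(increments=[[0, -0.07, -0.02, -2.3, 0.1, 0, -1], [-0.01, -0.15, -0.04, -4.6, 0.2, 0, -1], [-0.01, -0.22, -0.05, -6.9, 0.4, 0, -1], [-0.02, -0.3, -0.07, -9.2, 0.5, 0, -1], [-0.02, -0.37, -0.08, -11.5, 0.6, 0, -1], [-0.02, -0.44, -0.09, -13.7, 0.7, 0, -1], [-0.02, -0.44, -0.09, -13.7, 0.7, 0, -1], [-0.02, -0.44, -0.09, -13.7, 0.7, 0, -1], [-0.02, -0.44, -0.09, -13.7, 0.7, 0, -1], [-0.02, -0.44, -0.09, -13.7, 0.7, 0, -1]])

```text
t: 12.27
ee_pos: [521.0, -40.5, 40.5]
orientation: [-3.08, 0.08, -0.0]
ft_force: [-0.2, -7.3, 3.9]
width: 23.9
grasp_force: 30.0
```

```bash
python3 q.py s9 | head -1
python3 - <<'E'
from h import *
G=lambda f: cv2.cvtColor(load(f)['image'],cv2.COLOR_RGB2GRAY).astype(int)
print((G('s8')-G('s9'))[214:223,318:327])
# pointer mid-line (columns 313..317, clear background): sub-pixel dark centre, angle from model
for f in('s6','s7','s8','s9'):
    g=G(f).astype(float); pts=[]
    for c in range(313,318):
        col=g[217:228,c]; w=np.clip(0.5*(np.median(col)+col.min())-col,0,None); i=col.argmin(); w[:max(i-2,0)]=0; w[i+3:]=0
        pts.append((c,(w*np.arange(217,228)).sum()/w.sum()))
    k=np.polyfit(*np.array(pts).T,1); d=load(f)
    A=np.linspace(-.5,.2,141); p=[arc(d,28,[a])[0] for a in A]
    print(f,k.round(2),'row at 322.7:',np.polyval(k,322.7).round(2),'angle',A[np.argmin([abs(np.polyval(k,q[0])-(q[1]-.4)) for q in p])].round(3))
E
```

```text
lean right 0.060179407361613195 [-1.04443325  0.22944617 -0.02008938] 23.88758489822499 30.00242951209657
[[ -1   0  -1  -1  -1   0   0   0   0]
 [  0  -2   0  -1   1   1   0   0   1]
 [  0  -1  -1   1   0  -1  -2   0   0]
 [  0  -1   0   1   1   4   4   2   1]
 [ -1   1   0  -1   2  10   9   3   0]
 [  3   3   5  -1  -2   7   7   2   0]
 [ 13  15  13   3  -5   1   2   1   0]
 [ 25  14  -3 -18 -16  -6   0  -1  -1]
 [  5 -15 -33 -39 -26  -9  -1   0  -1]]
s6 [ -0.5  380.64] row at 322.7: 219.16 angle -0.19
s7 [ -0.53 390.57] row at 322.7: 218.27 angle -0.1
s8 [-2.8000e-01  3.1401e+02] row at 322.7: 222.19 angle -0.39
s9 [ -0.6  411.94] row at 322.7: 218.03 angle -0.13
```

The pointer tip darkens the fork's notch most in this pose, and it is centred at about row 218.2 against a notch middle of about 218.3. The head is still gripped at 30 N, so I hand in.

```bash
python3 -c "
from workcell import ctrl
o=ctrl.get_obs();print(o['t'],abs(o['qvel']).max(),o['grasp_force']);print(ctrl.close_job())"
```

```text
12.3167 0.0017137695529178777 30.002315469319
the job is handed in; nothing more can be done
None
```

I handed the job in at 12.3 s with the hex-key set flat on the bench right of the unit and the bolt head still gripped at 30 N; the pointer measured as centred in the fork, but from coarse scene-camera pixels (about 3–4 mm each), and no pass/fail verdict came back.

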